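# Fetch the oscillator can from the guarded parts carousel

## Task

Kit the silver crystal oscillator can. With the guard flap still down, turn the carousel by its centre knob until the oscillator's well stands at the front, in the middle of the pick window; then lift the flap by its bar until its stay drops behind the catch and let it stand on the stay. Take the can out and set it down gently, pins down, on the pad in the free pocket of the kit tray, and leave the flap standing on its stay, as the well is restocked next; leave everything else where it is.

Things in the scene. Friction and masses are not known exactly. Their poses are not given: they have to be found in the camera images.
- station: Fixed stand, 374 mm square. Origin on the carousel axis at mat level, z up; the front, with the pick window, is its -x side. A clear sheet, top 65 mm up, on corner posts covers the carousel. Window in it: x -176 to -40 mm, y -77 to 77 mm; a rail (top 52 mm up) runs along its front edge. Stay rail with ramp and catch (top 72 mm up) on the sheet at y 82 to 98 mm, left of the window.
- turntable: Gray ABS disc, 330 mm across, turns endlessly both ways with light friction (0.06 N m), stays where left. Origin on the axis, 12 mm above the station's. Well floors 8 mm, walls and rim 26 mm above it. Six wells, hub radius 45 to rim radius 161 mm, walls 3 mm; middles at 120 mm radius on its own -x axis and each 60 degrees on. The one that starts at the front is empty.
- turn_knob (a point): Middle of the black knob's grip, on the turntable's axis above the clear sheet; turns with the turntable. The grip is an upright bar 46 mm long (along the turntable's x), 16 mm wide (along its y) and 28 mm high, 14 mm above and below this point, on a disc of 52 mm diameter that lies just above the sheet.
- flap (a joint): Guard flap over the window: 0 shut (flat), grows as its front edge swings up and back; stop at 1.53. Weighs 0.29 kg; falls shut unless it stands on its stay. The stay, pivoted on its left edge 55 mm from the hinge, drags its foot along the stay rail and drops behind the catch by its own weight near 1.43: lift to 1.46 to 1.5, let go, and the flap stands at about 1.4.
- flap_bar (a point): Middle of the flap's lifting bar: round, 10 mm diameter, 110 mm long, parallel to the hinge, 174 mm from the hinge line in the flap's plane. Free gap of 33 mm between bar and flap edge, bridged only by two arms 50 mm either side of this point. Nothing lies below the bar when the flap is shut.
- flap_hinge (a point): Middle of the flap's hinge line: 40 mm in front of the carousel's axis, 73 mm above the station's origin; the line runs along the station's y.
- stay_foot (a point): Middle of the cross pin (6 mm diameter) at the foot of the stay, a flat steel strip 82 mm long beside the flap's left edge. Behind the catch it stands about 70 mm in front of the hinge line.
- oscillator: Silver crystal oscillator can, the part to kit: rectangular metal can 36 (its x) by 27 (its y) mm, 14 mm high in all, standing on four pins 3 mm long; a thin seam goes round its foot. About 20 g. Origin at the middle, at the pin ends; z up. Lies in one of the wells, at any yaw.
- buzzer: Black round buzzer, 30 mm diameter, 12 mm high, in a well. Origin under its middle. Stays on the carousel.
- spreader: Copper heat spreader, plate 42 by 30 mm with a raised middle, 8 mm high, in a well. Origin under its middle. Stays on the carousel.
- socket: Purple DIP socket, open frame 36 by 20 mm, 8 mm high, in a well. Origin under its middle. Stays on the carousel.
- standoff: White nylon hexagonal standoff, 14 mm across, 24 mm high, standing in a well. Origin under its middle. Stays on the carousel.
- tray: Black kit tray, fixed, 95 (x) by 277 (y) mm, 18 mm high, walls 4 mm: three pockets in a row, middles at y = -91, 0 and 91 mm, each about 87 mm square inside, floor 4 mm above the origin, which is under the tray's middle.
- pad: Dark gray antistatic pad, 62 mm square, 3 mm thick, fixed in the free pocket of the kit tray. Origin under its middle.
- relay: White relay block 28 by 20 mm, 15 mm high, already kitted in a tray pocket. Origin under its middle.
- terminal: Gray terminal block 30 by 14 mm, 12 mm high, already kitted in a tray pocket. Origin under its middle.
- bottle: White dispenser bottle, 48 mm diameter, 120 mm high, standing between robot and work. Origin under its middle. Bystander.
- reel: White component reel lying flat, 100 mm diameter, 12 mm high. Origin under its middle. Bystander.

How it is judged:
By the outcome, as a careful person would: the job done as asked, in the order asked, and still so for the second after the job is handed in, with the robot touching nothing.
It also fails if it takes over 72 s, if anything falls off the work surface, if the arm or the gripper's body presses on something with over 40 N, if the wrist force passes 120 N, or if a joint passes its speed limit or range.

## Robot

A 7-joint arm with a two-finger parallel gripper is mounted at the origin on the work surface. World frame = base frame: x ahead of the robot, y to its left, z up, the work surface at z = 0. Lengths are in m, angles in rad, forces in N, time in s.
With the tool pointing down it reaches from about 0.4 to 0.925 m from the base axis. Payload 4.1 kg.
Tool frame: the origin (TCP) lies midway between the tips of the shut fingers; the grasp point (between the pads) lies 19 mm behind it; z points along the fingers, y is the line along which they close (so a half turn about z gives the same grasp; the last joint's range is limited). The gripper opens to 85 mm and grips with 20 to 120 N. Pads are 22 mm wide; open, the fingers measure 114 mm over their backs; the gripper's body (76 mm by 85 mm) begins 54 mm behind the grasp point. The pads swing forward as they close: fully open they stand 13 mm farther back than shut.
Start: joints at [-1.41, 0.398, 0.045, 1.537, -0.019, 1.207, -0.051], TCP at [0.167, 0.628, 0.231] pointing down, gripper open.
Joint ranges: [-2.82, 2.82], [-0.49, 2.23], [-1.37, 1.46], [0, 2.46], [-1.36, 4.5], [0.23, 2], [-2.94, 2.94]. Speed limits (rad/s): [2.57, 2.57, 3.14, 3.14, 3.14, 3.14, 3.14].

## Interface

Orientations are given as a rotation vector (axis times angle).
In Python, from plant import * gives the robot as it stands.
- The arm moves only by the tool step_arm, never from a script. Its argument "deltas" is a list of rows, each an object with "hand": the opening, from 0 (shut) to 1 (fully open); "linear": the shift along the tool's x, y, z in m, a list of three; "yaw": the turn about the tool's z in degrees. A call has 1 to 12 rows; each row shifts and turns the commanded pose from where the row before left it, along the tool's axes as they then stand; what a row does not reach is not made up. A row lasts 1/8 s, in which the tool goes at most 62.5 mm and 10.7 degrees, less where a joint would pass 70% of its speed; a pose out of reach is approached as far as the arm can. A call with a gripper value outside its range is refused whole. The fingers move at their own pace and stop on an object; "squeeze" is the grip in N (left out, the last holds). Time passes only in rows, so rows that do not move let the fingers close. It gives the time, the measured TCP pose, the force, the opening and the grip force at its end, in the units of the state.
- state(): the state, without advancing time (a new reading comes with each control period).
- capture(name): name is "scene" or "top" or "wrist"; returns (picture, depth): 420x560x3 uint8, blue, green, red; 420x560 float32, m along the optical axis (not along the pixel's ray), 0 where there is no reading.
- calibration(name): a dict with "fx", "fy", "cx", "cy" (pixels), "cam_to_world" (4x4, takes a point from camera to world coordinates). Camera axes: x right, y up, looking along -z (the intrinsics and any distortion apply to the point x, -y, -z); pixel columns grow to the right and rows downward; lengths in m; the calibration is good to about 2 mm. The wrist camera is an equidistant fisheye: a pixel r from the principal point sees the ray r / f radians off the axis. A picture is of the moment at which its call begins: read the wrist's pose just before it. calibration takes no time and is no camera call; for the wrist camera it gives the pose at the moment of the call.
- finish_job(): hands the job in; it is judged then, once.
The state is a dict: "clock": time; "qpos": joint angles; "joint_velocities": joint speeds; "joint_efforts": joint torques, N m; "tool_pos": TCP position; "orientation": TCP orientation; "force": force on the tool from outside, world axes, zero at the start; "moment": the same for the moment, N m; "gripper_width": finger opening in m; "finger_force": force on a finger pad.
Only numpy, scipy, OpenCV 4.12 (cv2) and the standard library are available. Lean on these libraries where they do the work, as an engineer would, in place of code of your own. Each camera call takes 0.05 s, during which the arm holds its last target. There are 200 camera calls.

## Working session

There is one attempt and no reset: what is moved stays moved. The work goes in short steps, Python scripts to look and compute and a tool call to move; the robot and the scene stay as the last step left them, time stands still between calls to the robot, and variables do not carry over. Pictures are saved under pics/ and viewed, at most 10 in all, crops included, and the job is handed in when it is done.

Besides the shell and the picture viewer there is one more tool, called after "Call:" as a command line: name --argument value ..., lists and objects as JSON in quotes. step_arm: Moves the arm, as the interface text tells. Its arguments: {"type":"object","properties":{"deltas":{"type":"array"},"squeeze":{"type":"number"}},"required":["deltas"]}

```bash
mkdir -p pics; ls
python3 - <<'E'
from plant import *
import cv2,numpy as np
for n in ("scene","top"):
    p,d=capture(n); cv2.imwrite(f"pics/{n}0.png",p); np.save(f"pics/{n}0.npy",d)
    c=calibration(n); print(n,c["fx"],c["fy"],c["cx"],c["cy"],[k for k in c]); print(np.round(c["cam_to_world"],3))
s=state(); print(s["clock"],s["tool_pos"],s["orientation"],s["gripper_width"])
E
```

```text
pics
scene 468.88601211190314 468.88601211190314 283.0284895420385 205.7183688641554 ['fx', 'fy', 'cx', 'cy', 'cam_to_world']
[[ 0.262 -0.507  0.821  1.44 ]
 [ 0.965  0.148 -0.216 -0.266]
 [-0.012  0.849  0.528  0.644]
 [ 0.     0.     0.     1.   ]]
top 505.68509777734954 505.68509777734954 284.91575862991834 200.47440781205924 ['fx', 'fy', 'cx', 'cy', 'cam_to_world']
[[-0.017  0.998 -0.068  0.515]
 [-1.    -0.016  0.015 -0.037]
 [ 0.014  0.068  0.998  1.427]
 [ 0.     0.     0.     1.   ]]
0.1 [0.16681601 0.62763665 0.23034335] [-4.06791396e-01 -3.11501430e+00  2.82116876e-03] 0.08516461088846662
```

View pics/top0.png

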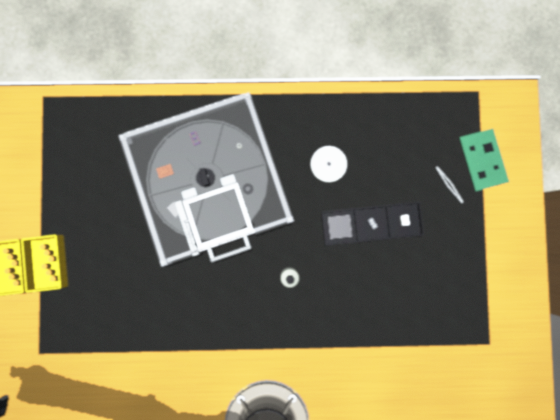

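View pics/scene0.png

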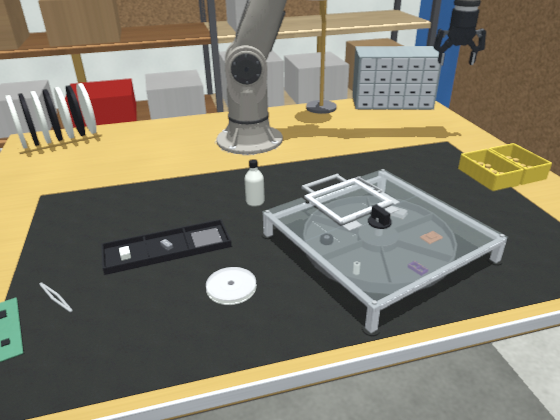

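Top view: the station centre is near (206,177), its front faces down, slightly right. The tray is at (372,224) with the pad in its left pocket, the bottle at (290,278) and the reel at (329,163). The can is probably at (180,208). I'll zoom in there.

```bash
cat > h.py <<'E'
import numpy as np, cv2
from plant import *
def ray(c,u,v):
    d=np.array([(u-c["cx"])/c["fx"],-(v-c["cy"])/c["fy"],-1.])
    M=c["cam_to_world"]; return M[:3,3],M[:3,:3]@d
def on(c,u,v,z):
    o,d=ray(c,u,v); return o+d*(z-o[2])/d[2]
def proj(c,P):
    M=np.array(c["cam_to_world"]); p=M[:3,:3].T@(np.asarray(P)-M[:3,3])
    return c["cx"]-c["fx"]*p[0]/p[2], c["cy"]+c["fy"]*p[1]/p[2]
E
python3 - <<'E'
from h import *
a=cv2.imread("pics/top0.png"); b=cv2.imread("pics/scene0.png")
A=cv2.resize(a[90:270,112:302],None,fx=3.3,fy=3.3,interpolation=cv2.INTER_CUBIC)
cv2.imwrite("pics/c0.png",A)
d=np.load("pics/top0.npy"); c=calibration("top")
for u,v in [(206,177),(121,137),(249,97),(291,220),(164,263)]: print(on(c,u,v,.065).round(3), d[v,u])
E
```

```text
[0.674 0.154 0.065] 1.3213121
[0.787 0.383 0.065] 1.3595914
[0.893 0.035 0.065] 1.3787433
[ 0.554 -0.074  0.065] 1.3624166
[0.445 0.267 0.065] 1.345215
```

View pics/c0.png

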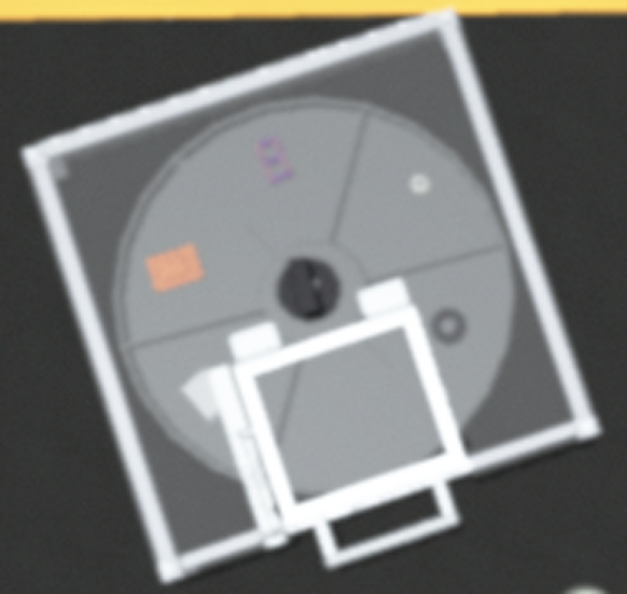

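Crop: the can (silver-white) is at crop (205,393), partly hidden by the stay rail, one well to the left of the front. It has to go about +60° (counterclockwise seen from above). Next I'll measure the station pose, the disc angle, the knob, the bar and the tray.

```bash
cat >> h.py <<'E'
def cloud(c,d):
    v,u=np.mgrid[0:d.shape[0],0:d.shape[1]]
    p=np.stack([(u-c["cx"])/c["fx"]*d,-(v-c["cy"])/c["fy"]*d,-d],-1)
    M=np.array(c["cam_to_world"]); return p@M[:3,:3].T+M[:3,3]
E
python3 - <<'E'
from h import *
c=calibration("top"); a=cv2.imread("pics/top0.png"); d=np.load("pics/top0.npy"); P=cloud(c,d)
hsv=cv2.cvtColor(a,cv2.COLOR_BGR2HSV); 
# station frame: bright low-sat in ROI
roi=np.zeros(d.shape,bool); roi[88:272,112:302]=1
m=(roi&(hsv[...,2]>150)&(hsv[...,1]<60)).astype(np.uint8)
n,l,st,ct=cv2.connectedComponentsWithStats(m)
i=1+st[1:,4].argmax(); print("frame comp",st[i])
cn=max(cv2.findContours((l==i).astype(np.uint8),0,1)[0],key=cv2.contourArea)
# remove bar protrusion: opened hull via corner extremes -> line fit per side
z=P[...,2]
print("rim z",np.median(z[(l==i)]))
T=np.deg2rad(17.5)
W=np.array([on(c,u,v,.06)[:2] for u,v in cn[:,0]]); C=np.array([.67,.153])
R=np.array([[np.cos(T),-np.sin(T)],[np.sin(T),np.cos(T)]])
L=(W-C)@R
for ax in (0,1):
  for s in (1,-1):
    k=(s*L[:,ax]>.17)&(s*L[:,ax]<.2)&(abs(L[:,1-ax])<.17)
    f=np.polyfit(L[k,1-ax],L[k,ax],1); print("side",ax,s,k.sum(),f.round(4), "dyaw deg",np.degrees(np.arctan(f[0]))*(1 if ax else -1))
# knob
q=(np.hypot(P[...,0]-.672,P[...,1]-.153)<.04)&(hsv[...,2]<75)
print("knob z pct",np.percentile(z[q],[5,25,50,75,95]).round(3))
for lo,hi in((.086,.11),):
    b=q&(z>lo)&(z<hi); X=P[b][:,:2]; r=cv2.minAreaRect((X*1000).astype(np.float32)); print("grip",b.sum(),r)
v,u=np.where(q); print("knob disc px",u.mean(),v.mean(), np.ptp(u),np.ptp(v))
# walls (z .038)
s=lambda x,y:on(c,112+x/3.3,90+y/3.3,.038)[:2]
for p1,p2 in(((367,115),(333,240)),((500,245),(368,280)),((130,347),(260,313)),((298,365),(281,440))):
    e=s(*p1)-s(*p2); print("wall",np.degrees(np.arctan2(e[1],e[0])))
print("can",on(c,112+205/3.3,90+393/3.3,.034), "buzzer",on(c,112+450/3.3,90+326/3.3,.032),"standoff",on(c,112+420/3.3,90+184/3.3,.044))
print("bar",on(c,112+333/3.3,90+562/3.3,.073),on(c,112+457/3.3,90+521/3.3,.073))
# tray/pad
g=cv2.cvtColor(a,cv2.COLOR_BGR2GRAY)
mp=np.zeros_like(m); mp[205:245,320:358]=(g[205:245,320:358]>75)
cp=max(cv2.findContours(mp,0,1)[0],key=cv2.contourArea); r=cv2.minAreaRect(cp); print("pad px",r,on(c,*r[0],.007))
print([np.linalg.norm(on(c,*cv2.boxPoints(r)[k],.007)-on(c,*cv2.boxPoints(r)[k-1],.007)).round(3) for k in range(2)], [on(c,*x,.007).round(3)[:2] for x in cv2.boxPoints(r)])
mb=np.zeros_like(m); mb[265:292,278:302]=(g[265:292,278:302]>120); v,u=np.where(mb); print("bottle",on(c,u.mean(),v.mean(),.1))
E
```

```text
frame comp [  119    93   175   173 13423]
rim z 0.06945043261948447
side 0 1 119 [-0.0074  0.1922] dyaw deg 0.42435741364708857
side 0 -1 94 [-0.0123 -0.1808] dyaw deg 0.7022651927257543
side 1 1 119 [0.0084 0.1875] dyaw deg 0.4806550089552734
side 1 -1 117 [ 0.0106 -0.1833] dyaw deg 0.6099768652052877
knob z pct [0.074 0.078 0.102 0.106 0.109]
grip 80 ((669.5840454101562, 155.54122924804688), (41.76676559448242, 16.316879272460938), 14.330127716064453)
knob disc px 204.49193548387098 177.50806451612902 11 17
wall -15.516969736998094
wall -75.88176637581651
wall 103.91779449493151
wall -13.06804250320526
can [0.5906172  0.24652552 0.034     ] buzzer [0.64368977 0.04205018 0.032     ] standoff [0.76211954 0.06500772 0.044     ]
bar [0.4505963  0.13610388 0.073     ] [0.48176753 0.03595521 0.073     ]
pad px ((339.5914611816406, 226.32318115234375), (25.288820266723633, 24.95752716064453), 83.6598129272461) [ 0.53617644 -0.21131917  0.007     ]
[np.float64(0.071), np.float64(0.07)] [array([ 0.568, -0.173]), array([ 0.575, -0.243]), array([ 0.504, -0.249]), array([ 0.498, -0.179])]
bottle [ 0.40466921 -0.06517592  0.1       ]
```

Call:
step_arm --deltas '[{"hand":1,"linear":[-0.045,-0.024,0],"yaw":0},{"hand":1,"linear":[-0.045,-0.024,0],"yaw":0},{"hand":1,"linear":[-0.045,-0.024,0],"yaw":0},{"hand":1,"linear":[-0.045,-0.024,0],"yaw":0},{"hand":1,"linear":[-0.045,-0.024,0],"yaw":0},{"hand":1,"linear":[-0.045,-0.024,0],"yaw":0},{"hand":1,"linear":[-0.045,-0.024,0],"yaw":0},{"hand":1,"linear":[-0.045,-0.024,0],"yaw":0},{"hand":1,"linear":[-0.045,-0.024,0],"yaw":0},{"hand":1,"linear":[-0.045,-0.024,0],"yaw":0},{"hand":1,"linear":[-0.045,-0.024,0],"yaw":0},{"hand":1,"linear":[-0.045,-0.024,0],"yaw":0}]'

```text
clock: 1.6
tool_pos: [0.6156, 0.2101, 0.2308]
orientation: [-0.406, -3.114, 0.0]
force: [0.1, 0.1, 0.5]
gripper_width: 0.0854
finger_force: 0.0
```

```bash
cat >> h.py <<'E'
from scipy.spatial.transform import Rotation as Ro
def plan(xyz,phi=None):
    s=state(); M=Ro.from_rotvec(s["orientation"]).as_matrix(); p=np.array(s["tool_pos"])
    f=np.degrees(np.arctan2(M[1,1],M[0,1]))
    print("t",round(s["clock"],2),"tcp",p.round(4),"phi",round(f,2),"w",round(s["gripper_width"],4),"F",np.round(s["force"],1),"ff",s["finger_force"],"q7",round(s["qpos"][6],2))
    print("lin now",(M.T@(np.array(xyz)-p)).round(4), "yaw",None if phi is None else round(-((phi-f+180)%360-180),2))
    if phi is not None:
        a=np.radians(phi); M2=np.array([[-np.sin(a)*-1,np.cos(a),0],[-np.cos(a),np.sin(a),0],[0,0,-1]])
        print("lin after yaw",(M2.T@(np.array(xyz)-p)).round(4))
def fish(c,u,v,z):
    x,y=u-c["cx"],v-c["cy"]; r=np.hypot(x,y); t=r/c["fx"]
    d=np.array([np.sin(t)*x/r,-np.sin(t)*y/r,-np.cos(t)]) if r else np.array([0,0,-1.])
    M=np.array(c["cam_to_world"]); o=M[:3,3]; d=M[:3,:3]@d; return o+d*(z-o[2])/d[2]
E
python3 - <<'E'
from h import *
plan([.673,.155,.231],-75.7)
E
```

```text
t 1.6 tcp [0.6156 0.2101 0.2308] phi 75.14 w 0.0854 F [0.1 0.1 0.5] ff 0.0 q7 1.02
lin now [-0.0696 -0.0385 -0.0002] yaw 150.84
lin after yaw [-0.042   0.0676 -0.0002]
```

```bash
sed -i 's/\[\[-np.sin(a)\*-1,np.cos(a),0\],\[-np.cos(a),/[[-np.sin(a),np.cos(a),0],[np.cos(a),/' h.py
```

Call:
step_arm --deltas '[{"hand":1,"linear":[-0.035,-0.019,0],"yaw":0},{"hand":1,"linear":[-0.035,-0.0195,0],"yaw":0},{"hand":1,"linear":[0,0,0],"yaw":10.5},{"hand":1,"linear":[0,0,0],"yaw":10.5},{"hand":1,"linear":[0,0,0],"yaw":10.5},{"hand":1,"linear":[0,0,0],"yaw":10.5},{"hand":1,"linear":[0,0,0],"yaw":10.5},{"hand":1,"linear":[0,0,0],"yaw":10.5},{"hand":1,"linear":[0,0,0],"yaw":10.5},{"hand":1,"linear":[0,0,0],"yaw":10.5},{"hand":1,"linear":[0,0,0],"yaw":10.5},{"hand":1,"linear":[0,0,0],"yaw":10.5}]'

```text
clock: 3.1
tool_pos: [0.6722, 0.1562, 0.2306]
orientation: [-2.723, -1.565, 0.002]
force: [-0.7, -0.3, -0.3]
gripper_width: 0.0853
finger_force: 0.0
```

Call:
step_arm --deltas '[{"hand":1,"linear":[0,0,0],"yaw":10.5},{"hand":1,"linear":[0,0,0],"yaw":10.5},{"hand":1,"linear":[0,0,0],"yaw":10.5},{"hand":1,"linear":[0,0,0],"yaw":10.5},{"hand":1,"linear":[0,0,0],"yaw":3.8},{"hand":1,"linear":[0,0,0],"yaw":0}]'

```text
clock: 3.85
tool_pos: [0.6723, 0.1562, 0.2306]
orientation: [3.117, 0.393, -0.002]
force: [0.5, 0.1, 0.6]
gripper_width: 0.0856
finger_force: 0.0
```

Run:
```python
from h import *
plan([.673,.155,.231],-75.7)
c=calibration("wrist"); p,d=capture("wrist"); cv2.imwrite("pics/w1.png",p); np.save("pics/w1.npy",d)
print(c["fx"],c["cx"],c["cy"]); print(np.round(c["cam_to_world"],3))
```

```text
t 3.85 tcp [0.6723 0.1562 0.2306] phi -75.62 w 0.0856 F [0.5 0.1 0.6] ff 0.0 q7 -1.23
lin now [ 0.0004  0.0014 -0.0004] yaw 0.08
lin after yaw [ 0.0004  0.0014 -0.0004]
325.19226210127806 277.99902538939034 207.46088627143385
[[ 0.248  0.932  0.263  0.74 ]
 [-0.969  0.239  0.068  0.174]
 [ 0.001 -0.272  0.962  0.374]
 [ 0.     0.     0.     1.   ]]
```

View pics/w1.png

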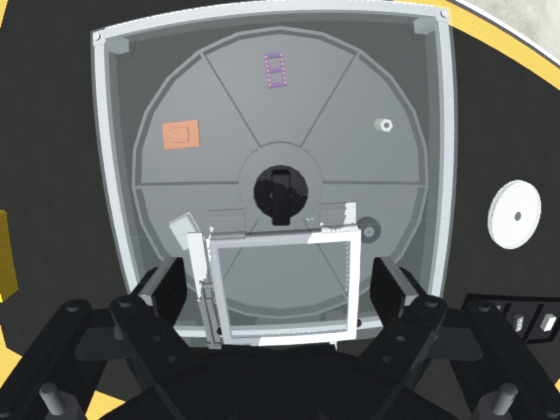

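Wrist view: knob at (281,195) with its bar lined up with the tool. The can is at (183,232), the wells are symmetric, and the frame corners are visible. I'll refine the axis and the angles from this.

Run:
```python
from h import *
c=calibration("wrist"); a=cv2.imread("pics/w1.png"); g=cv2.cvtColor(a,cv2.COLOR_BGR2GRAY)
m=np.zeros_like(g); m[155:235,245:320]=(g[155:235,245:320]<60); m=cv2.morphologyEx(m,cv2.MORPH_OPEN,np.ones((3,3)))
cn=max(cv2.findContours(m,0,1)[0],key=cv2.contourArea)
W=np.array([fish(c,u,v,.075)[:2]*1000 for u,v in cn[:,0]],np.float32); print("knob disc circle",cv2.minEnclosingCircle(W))
ang=lambda p,q,z:(lambda e:np.degrees(np.arctan2(e[1],e[0])))((fish(c,*p,z)-fish(c,*q,z))[:2])
for p,q in(((137,184),(238,185)),((427,184),(322,185)),((205,55),(257,147)),((358,52),(302,146))): print("wall",ang(p,q,.038))
print("frame back",ang((98,36),(445,14),.068),"left",ang((98,36),(125,300),.068))
print("flap hinge-edge",ang((210,236),(357,231),.075))
m2=((g>190)).astype(np.uint8)
print("rim pts")
R=np.array([fish(c,u,v,.038)[:2]*1000 for u,v in((280,28),(135,184),(428,184),(180,82),(385,82),(155,255),(410,255))])
A=np.c_[2*R,np.ones(len(R))]; s=np.linalg.lstsq(A,(R**2).sum(1),rcond=None)[0]; print("rim circle",s[:2],np.sqrt(s[2]+s[:2]@s[:2]))
print("can visible corners",[fish(c,u,v,.034).round(4)[:2] for u,v in((169,219),(187,213),(183,250))])
d=np.load("pics/w1.npy"); 
for u,v in((280,180),(281,210),(262,190),(300,190)): 
    k=d[v,u]; M=np.array(c["cam_to_world"]); 
    p=fish(c,u,v,0)-M[:3,3]; dp=M[:3,:3].T@p; print((M[:3,3]+p*k/-dp[2]).round(4))
```

```text
knob disc circle ((669.7314453125, 152.70372009277344), 28.87309455871582)
wall 103.06702285601075
wall -74.27961375750255
wall 42.9393675377726
wall -15.423434879059993
frame back 107.94425421477017 left 14.94412948401733
flap hinge-edge 106.39852119680802
rim pts
rim circle [663.79459463 148.39952025] 167.45669584112585
can visible corners [array([0.6029, 0.2668]), array([0.6154, 0.2469]), array([0.5693, 0.2445])]
[0.6903 0.159  0.106 ]
[0.6653 0.1517 0.1064]
[0.6719 0.1714 0.0787]
[0.6804 0.1369 0.0773]
```

Call:
step_arm --deltas '[{"hand":0.5,"linear":[-0.001,0.002,0.02],"yaw":0},{"hand":0.5,"linear":[0,0,0.03],"yaw":0},{"hand":0.5,"linear":[0,0,0.03],"yaw":0},{"hand":0.5,"linear":[0,0,0.025],"yaw":0},{"hand":0.5,"linear":[0,0,0.02],"yaw":0},{"hand":0.5,"linear":[0,0,0.015],"yaw":0},{"hand":0.5,"linear":[0,0,0.007],"yaw":0},{"hand":0.5,"linear":[0,0,0],"yaw":0},{"hand":0.1,"linear":[0,0,0],"yaw":0},{"hand":0.1,"linear":[0,0,0],"yaw":0},{"hand":0.1,"linear":[0,0,0],"yaw":0},{"hand":0.1,"linear":[0,0,0],"yaw":0}]' --squeeze 25

```text
clock: 5.4
tool_pos: [0.6728, 0.1541, 0.0854]
orientation: [-3.116, -0.392, -0.002]
force: [-0.4, 0.3, 5.1]
gripper_width: 0.0158
finger_force: 29.7
```

Call:
step_arm --deltas '[{"hand":0.1,"linear":[0,0,-0.002],"yaw":0},{"hand":0.1,"linear":[0,0,0],"yaw":-6},{"hand":0.1,"linear":[0,0,0],"yaw":-7},{"hand":0.1,"linear":[0,0,0],"yaw":-8},{"hand":0.1,"linear":[0,0,0],"yaw":-8},{"hand":0.1,"linear":[0,0,0],"yaw":-8},{"hand":0.1,"linear":[0,0,0],"yaw":-8},{"hand":0.1,"linear":[0,0,0],"yaw":-7},{"hand":0.1,"linear":[0,0,0],"yaw":-6},{"hand":0.1,"linear":[0,0,0],"yaw":-4},{"hand":0.1,"linear":[0,0,0],"yaw":-1.5},{"hand":0.1,"linear":[0,0,0],"yaw":0}]'

```text
clock: 6.9
tool_pos: [0.6724, 0.1544, 0.0854]
orientation: [2.445, 1.973, 0.001]
force: [5.4, 2.2, -8.0]
gripper_width: 0.0152
finger_force: 27.6
```

Run:
```python
from h import *
plan([.672,.154,.231],-12.1)
c=calibration("wrist"); p,d=capture("wrist"); cv2.imwrite("pics/w2.png",p)
p,d=capture("top"); cv2.imwrite("pics/t2.png",p)
g=cv2.imread("pics/w2.png")
```

```text
t 6.9 tcp [0.6724 0.1544 0.0854] phi -12.19 w 0.0152 F [ 5.4  2.2 -8. ] ff 27.556797098368406 q7 -0.2
lin now [-0.0004 -0.0002 -0.1456] yaw -0.09
lin after yaw [-0.0005 -0.0003 -0.1456]
```

View pics/w2.png

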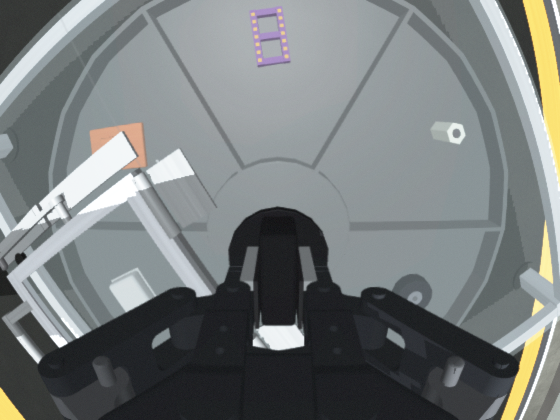

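The disc turned with the knob, and the can now shows through the flap window at (125,290). Next I release, rise and go over the bar with the tool lined up to the station.

Call:
step_arm --deltas '[{"hand":0.4,"linear":[0,0,0],"yaw":0},{"hand":0.4,"linear":[0,0,0],"yaw":0},{"hand":0.4,"linear":[0,0,-0.02],"yaw":0},{"hand":0.4,"linear":[0,0,-0.04],"yaw":0},{"hand":0.4,"linear":[0,0,-0.05],"yaw":0},{"hand":0.6,"linear":[0,0,-0.045],"yaw":-10},{"hand":0.6,"linear":[0,0,0],"yaw":-10},{"hand":0.6,"linear":[0,-0.053,0],"yaw":-9.6},{"hand":0.6,"linear":[0,-0.053,0],"yaw":0},{"hand":0.6,"linear":[0,-0.054,0],"yaw":0},{"hand":0.6,"linear":[0,-0.054,0],"yaw":0},{"hand":0.6,"linear":[0,0,0],"yaw":0}]'

```text
clock: 8.5
tool_pos: [0.4625, 0.0963, 0.2421]
orientation: [-1.86, -2.528, -0.002]
force: [0.4, -0.4, 0.1]
gripper_width: 0.0513
finger_force: 0.0
```

Run:
```python
from h import *
plan([.468,.0897,.1],17.5)
c=calibration("wrist"); print(np.round(c["cam_to_world"],3).tolist()); p,d=capture("wrist"); cv2.imwrite("pics/w3.png",p); np.save("pics/w3.npy",d)
```

```text
t 8.5 tcp [0.4625 0.0963 0.2421] phi 17.32 w 0.0513 F [ 0.4 -0.4  0.1] ff 0.0 q7 0.06
lin now [-0.0085  0.0034  0.1421] yaw -0.18
lin after yaw [-0.008   0.0032  0.1421]
[[0.955, -0.287, -0.079, 0.443], [0.298, 0.92, 0.256, 0.162], [-0.001, -0.268, 0.963, 0.386], [0.0, 0.0, 0.0, 1.0]]
```

View pics/w3.png

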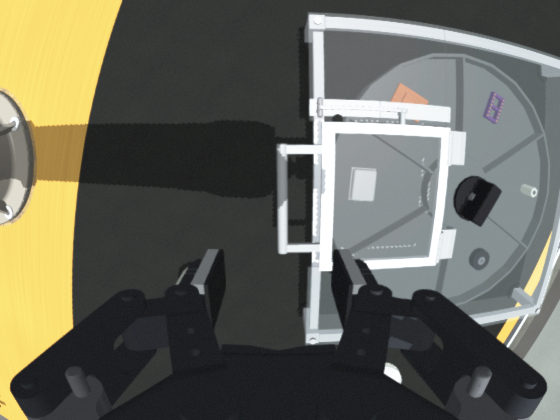

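Bar from (283,148) to (283,252), can at (363,183), well walls (370,142)-(432,172) and (357,252)-(425,205). The frame shows too, so I can check the disc angle.

Run:
```python
from h import *
c=calibration("wrist"); a=cv2.imread("pics/w3.png"); g=cv2.cvtColor(a,cv2.COLOR_BGR2GRAY)
F=lambda u,v,z:fish(c,u,v,z)[:2]
ang=lambda p,q,z:(lambda e:np.degrees(np.arctan2(e[1],e[0])))(F(*p,z)-F(*q,z))
print("bar rows",[ (r,np.where(g[r,265:300]>150)[0][[0,-1]]+265) for r in (165,185,205,225,240)])
B=[F(u,r,.073) for r in(165,185,205,225,240) for u in [np.where(g[r,270:300]>150)[0].__array__().mean()+270]]
f=np.polyfit([b[1] for b in B],[b[0] for b in B],1); print("bar dir yaw",-np.degrees(np.arctan(f[0]))); print(np.round(B,4))
print("bar ends",F(283,146,.073),F(283,253,.073))
print("front frame",ang((317,30),(313,335),.066))
print("walls",ang((372,143),(432,172),.038),ang((357,252),(425,205),.038),"opp",ang((540,136),(484,168),.038),ang((524,245),(495,218),.038),ang((461,60),(462,140),.038))
m=np.zeros_like(g); m[160:206,340:385]=g[160:206,340:385]>165
cn=max(cv2.findContours(m,0,1)[0],key=cv2.contourArea); W=np.array([F(u,v,.034)*1000 for u,v in cn[:,0]],np.float32)
print("can",cv2.minAreaRect(W),cv2.boundingRect(cn))
k=np.zeros_like(g); k[170:232,448:505]=g[170:232,448:505]<60
cn=max(cv2.findContours(k,0,1)[0],key=cv2.contourArea);W=np.array([F(u,v,.078)*1000 for u,v in cn[:,0]],np.float32); print("knob",cv2.minAreaRect(W),cv2.minEnclosingCircle(W))
d=np.load("pics/w3.npy"); M=np.array(c["cam_to_world"])
for u,v in((283,185),(363,183),(283,215),(330,200)):
    p=fish(c,u,v,0)-M[:3,3]; dp=M[:3,:3].T@p; print(u,v,(M[:3,3]+p*d[v,u]/-dp[2]).round(4))
```

```text
Traceback (most recent call last):
IndexError: index 0 is out of bounds for axis 0 with size 0
```

Run:
```python
from h import *
c=calibration("wrist"); a=cv2.imread("pics/w3.png"); g=cv2.cvtColor(a,cv2.COLOR_BGR2GRAY)
F=lambda u,v,z:fish(c,u,v,z)[:2]
ang=lambda p,q,z:(lambda e:np.degrees(np.arctan2(e[1],e[0])))(F(*p,z)-F(*q,z))
B=[]
for r in range(160,240,10):
    w=np.where(g[r,268:300]>95)[0]+268
    if len(w): B.append(F(w.mean(),r,.073)); print(r,w[0],w[-1],end="; ")
B=np.array(B); f=np.polyfit(B[:,1],B[:,0],1); print("bar dir yaw",-np.degrees(np.arctan(f[0]))); print(B.round(4).tolist())
print("bar ends",F(283,146,.073),F(283,253,.073))
print("front frame",ang((317,30),(313,335),.066))
print("walls",ang((372,143),(432,172),.038),ang((357,252),(425,205),.038),"opp",ang((540,136),(484,168),.038),ang((524,245),(495,218),.038),ang((461,60),(462,140),.038))
m=np.zeros_like(g); m[160:206,340:385]=g[160:206,340:385]>150
cn=max(cv2.findContours(m,0,1)[0],key=cv2.contourArea); W=np.array([F(u,v,.034)*1000 for u,v in cn[:,0]],np.float32)
print("can",cv2.minAreaRect(W),cv2.boundingRect(cn))
d=np.load("pics/w3.npy"); M=np.array(c["cam_to_world"])
for u,v in((283,185),(363,183),(283,215),(330,200)):
    p=fish(c,u,v,0)-M[:3,3]; dp=M[:3,:3].T@p; print(u,v,(M[:3,3]+p*d[v,u]/-dp[2]).round(4))
```

```text
160 277 287; 170 277 286; 180 278 286; 190 278 286; 200 278 287; 210 277 287; 220 277 287; 230 277 287; bar dir yaw 17.71070798374435
[[0.4618, 0.1264], [0.4643, 0.1169], [0.4678, 0.1075], [0.4708, 0.0979], [0.4744, 0.0884], [0.477, 0.0783], [0.4802, 0.0683], [0.4834, 0.058]]
bar ends [0.45866622 0.13970944] [0.49218049 0.03388174]
front frame 108.144149872375
walls 175.88641372211646 -127.20086452551456 opp 43.91449577397593 -13.802485517787291 109.74577551966209
can ((553.048095703125, 125.9580078125), (43.614627838134766, 47.56794738769531), 18.681241989135742) (340, 160, 38, 42)
283 185 [0.4695 0.1049 0.0827]
363 183 [0.5444 0.1302 0.0792]
283 215 [0.4783 0.0768 0.084 ]
330 200 [0.4456 0.1631 0.3866]
```

```bash
cat >> h.py <<'E'
def fproj(c,P):
    M=np.array(c["cam_to_world"]); p=M[:3,:3].T@(np.asarray(P)-M[:3,3]); q=np.array([p[0],-p[1]]); n=np.linalg.norm(q)
    t=np.arctan2(n,-p[2]); return c["cx"]+c["fx"]*t*q[0]/n, c["cy"]+c["fx"]*t*q[1]/n
def walls(img,c,pj,C=(.6725,.1543),r0=.065,r1=.15):
    g=cv2.cvtColor(img,cv2.COLOR_BGR2GRAY).astype(np.float32)
    A=np.arange(0,360,.25); r=np.linspace(r0,r1,60)
    uv=np.array([[pj(c,(C[0]+x*np.cos(np.radians(a)),C[1]+x*np.sin(np.radians(a)),.038)) for x in r] for a in A],np.float32)
    V=cv2.remap(g,uv[...,0].copy(),uv[...,1].copy(),cv2.INTER_LINEAR); s=np.median(V,1)
    bg=np.array([np.median(np.roll(s,40-i)[:81]) for i in range(len(s))])
    e=bg-s; return sorted([(round(float(e[i]),1),float(A[i])) for i in range(len(A)) if e[i]>2.5 and e[i]==np.roll(e,16-i)[:33].max()],key=lambda x:x[1])
E
python3 - <<'E'
from h import *
c=calibration("top"); p,d=capture("top"); cv2.imwrite("pics/t3.png",p)
print("t0",walls(cv2.imread("pics/top0.png"),c,proj)); print("t3",walls(p,c,proj))
print("w3",walls(cv2.imread("pics/w3.png"),calibration("wrist"),fproj))
E
```

```text
t0 [(15.4, 105.75), (16.9, 165.25), (14.4, 283.5), (14.5, 344.0)]
t3 [(16.0, 109.0), (16.1, 168.75), (14.5, 287.25), (14.0, 347.25)]
w3 [(24.0, 48.5), (34.2, 105.75), (16.3, 149.0), (5.1, 159.25), (25.3, 167.25), (25.1, 228.5), (31.0, 290.25), (19.3, 349.0)]
```

Call:
step_arm --deltas '[{"hand":0.29,"linear":[-0.0105,0.005,0.02],"yaw":-0.7},{"hand":0.29,"linear":[0,0,0.03],"yaw":0},{"hand":0.29,"linear":[0,0,0.03],"yaw":0},{"hand":0.29,"linear":[0,0,0.025],"yaw":0},{"hand":0.29,"linear":[0,0,0.01],"yaw":0},{"hand":0.29,"linear":[0,0,0],"yaw":0}]'

```text
clock: 9.35
tool_pos: [0.4748, 0.0899, 0.1264]
orientation: [1.844, 2.543, -0.001]
force: [0.8, 0.5, 0.2]
gripper_width: 0.0248
finger_force: 0.0
```

Run:
```python
from h import *
plan([.4705,.088,.060],18)
c=calibration("wrist");p,d=capture("wrist"); cv2.imwrite("pics/w4.png",p)
```

```text
t 9.35 tcp [0.4748 0.0899 0.1264] phi 18.11 w 0.0248 F [0.8 0.5 0.2] ff 0.0 q7 0.2
lin now [-0.0004 -0.0047  0.0664] yaw 0.11
lin after yaw [-0.0005 -0.0047  0.0664]
```

View pics/w4.png

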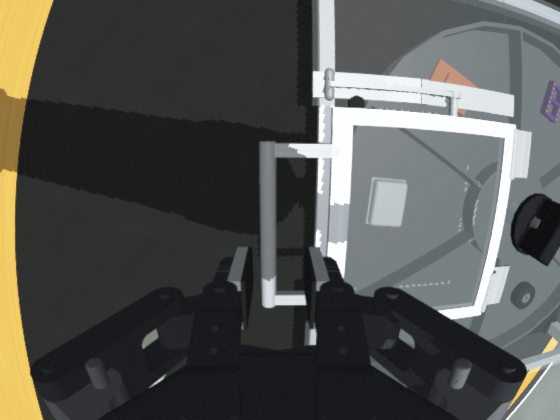

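Bar runs from (268,143) to (268,305), with the fingers on both sides of it at columns 245 and 318. I'll check where the tool axis projects at bar height.

Run:
```python
from h import *
c=calibration("wrist"); g=cv2.cvtColor(cv2.imread("pics/w4.png"),cv2.COLOR_BGR2GRAY)
s=state();t=s["tool_pos"]
for z in(.05,.073,.1264): print(z,np.round(fproj(c,(t[0],t[1],z)),1))
print("bar mid",fish(c,268.5,146,.073)[:2],fish(c,268.5,303,.073)[:2])
m=np.zeros_like(g); m[165:240,355:415]=g[165:240,355:415]>140
cn=max(cv2.findContours(m,0,1)[0],key=cv2.contourArea)
r=cv2.minAreaRect(np.array([fish(c,u,v,.034)[:2]*1000 for u,v in cn[:,0]],np.float32)); print(r,cv2.boundingRect(cn))
```

```text
0.05 [276.3 216.2]
0.073 [276.1 226.8]
0.1264 [275.6 262.7]
bar mid [0.45477732 0.13773223] [0.48779223 0.03352885]
((555.35986328125, 122.62837219238281), (31.721561431884766, 39.40234375), 14.466692924499512) (365, 177, 43, 50)
```

Call:
step_arm --deltas '[{"hand":0.29,"linear":[0,-0.0045,0.01],"yaw":0},{"hand":0.29,"linear":[0,0,0.02],"yaw":0},{"hand":0.29,"linear":[0,0,0.02],"yaw":0},{"hand":0.29,"linear":[0,0,0.015],"yaw":0},{"hand":0.29,"linear":[0,0,0],"yaw":0},{"hand":0,"linear":[0,0,0],"yaw":0},{"hand":0,"linear":[0,0,0],"yaw":0},{"hand":0,"linear":[0,0,0],"yaw":0},{"hand":0,"linear":[0,0,0],"yaw":0}]' --squeeze 25

```text
clock: 10.52
tool_pos: [0.4687, 0.0881, 0.0616]
orientation: [-1.843, -2.542, 0.002]
force: [-5.5, -1.6, 5.5]
gripper_width: 0.0089
finger_force: 24.8
```

Call:
step_arm --deltas '[{"hand":0,"linear":[0,0.0013,-0.0208],"yaw":0},{"hand":0,"linear":[0,0.0042,-0.0222],"yaw":0},{"hand":0,"linear":[0,0.0064,-0.0199],"yaw":0},{"hand":0,"linear":[0,0.0095,-0.0205],"yaw":0},{"hand":0,"linear":[0,0.0111,-0.0177],"yaw":0},{"hand":0,"linear":[0,0.0143,-0.0175],"yaw":0},{"hand":0,"linear":[0,0,0],"yaw":0}]'

```text
clock: 11.4
tool_pos: [0.511, 0.1018, 0.181]
orientation: [-1.841, -2.538, 0.009]
force: [-13.8, -3.7, 9.9]
gripper_width: 0.0089
finger_force: 25.0
```

Run:
```python
from h import *
h=np.array([.6725-.04*.951,.1543-.04*.309]); p=np.array(state()["tool_pos"]); e=(p[:2]-h)@np.array([-.951,-.309]); zz=p[2]+.0114-.073
print("r",np.hypot(e,zz),"theta",np.arctan2(zz,e)); plan(p)
```

```text
r 0.17641117518224994 theta 0.7436550453059536
t 11.4 tcp [0.511  0.1018 0.181 ] phi 18.09 w 0.0089 F [-13.8  -3.7   9.9] ff 24.98889058828354 q7 0.19
lin now [0. 0. 0.] yaw None
```

Call:
step_arm --deltas '[{"hand":0,"linear":[0,0.013,-0.0154],"yaw":0},{"hand":0,"linear":[0,0.0182,-0.0134],"yaw":0},{"hand":0,"linear":[0,0.0182,-0.0102],"yaw":0},{"hand":0,"linear":[0,0.0209,-0.0085],"yaw":0},{"hand":0,"linear":[0,0.0202,-0.0054],"yaw":0},{"hand":0,"linear":[0,0,0],"yaw":0}]'

```text
clock: 12.15
tool_pos: [0.6023, 0.1314, 0.2343]
orientation: [1.842, 2.541, 0.004]
force: [-3.0, -1.6, 6.2]
gripper_width: 0.0088
finger_force: 26.3
```

Run:
```python
from h import *
h=np.array([.6725-.04*.951,.1543-.04*.309]); p=np.array(state()["tool_pos"]); e=(p[:2]-h)@np.array([-.951,-.309]); zz=p[2]+.0114-.073
print("r",np.hypot(e,zz),"theta",np.arctan2(zz,e)); plan(p)
```

```text
r 0.1760173258276054 theta 1.377133341329421
t 12.15 tcp [0.6023 0.1314 0.2343] phi 18.12 w 0.0088 F [-3.  -1.6  6.2] ff 26.262699365615845 q7 0.21
lin now [0. 0. 0.] yaw None
```

Call:
step_arm --deltas '[{"hand":0,"linear":[0,0.008,-0.0014],"yaw":0},{"hand":0,"linear":[0,0.006,-0.0008],"yaw":0},{"hand":0,"linear":[0,0.005,-0.0005],"yaw":0},{"hand":0,"linear":[0,0,0],"yaw":0},{"hand":0,"linear":[0,0,0],"yaw":0}]'

```text
clock: 12.78
tool_pos: [0.6186, 0.1367, 0.2365]
orientation: [1.844, 2.542, 0.002]
force: [-1.1, -2.8, 5.2]
gripper_width: 0.0088
finger_force: 26.4
```

Run:
```python
from h import *
h=np.array([.6725-.04*.951,.1543-.04*.309]); p=np.array(state()["tool_pos"]); e=(p[:2]-h)@np.array([-.951,-.309]); zz=p[2]+.0114-.073
print("r",np.hypot(e,zz),"theta",np.arctan2(zz,e)); plan(p)
p,d=capture("scene"); cv2.imwrite("pics/s5.png",cv2.resize(p[130:330,240:520],None,fx=2.8,fy=2.8,interpolation=cv2.INTER_CUBIC))
```

```text
r 0.17570371975134585 theta 1.4758140406647393
t 12.78 tcp [0.6186 0.1367 0.2365] phi 18.1 w 0.0088 F [-1.1 -2.8  5.2] ff 26.366276443004608 q7 0.22
lin now [0. 0. 0.] yaw None
```

View pics/s5.png

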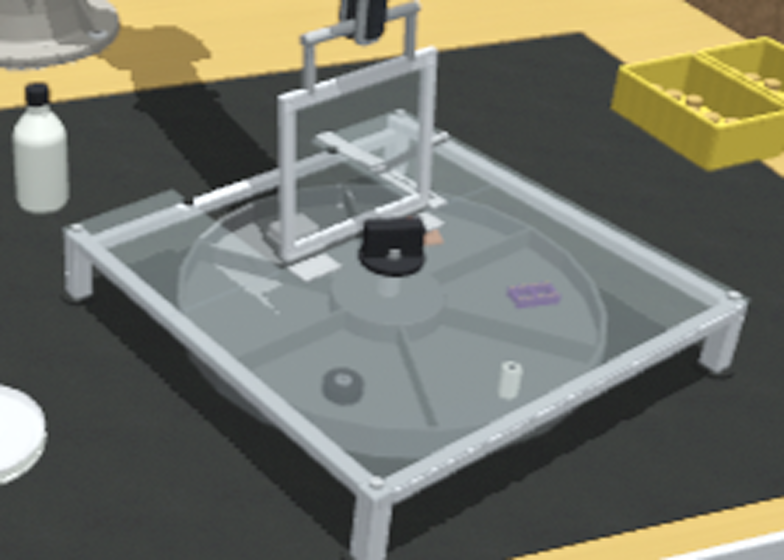

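The flap stands near 1.476, with the stay reaching down to its rail. I'll lower it onto the stay and then open a little, so the front finger would still catch it.

Call:
step_arm --deltas '[{"hand":0,"linear":[0,-0.005,0.0005],"yaw":0},{"hand":0,"linear":[0,-0.004,0.0006],"yaw":0},{"hand":0,"linear":[0,-0.002,0.0003],"yaw":0},{"hand":0.3,"linear":[0,0,0],"yaw":0},{"hand":0.3,"linear":[0,0,0],"yaw":0},{"hand":0.3,"linear":[0,0,0],"yaw":0},{"hand":0.3,"linear":[0,-0.003,0],"yaw":0},{"hand":0.3,"linear":[0,-0.003,0],"yaw":0},{"hand":0.3,"linear":[0,0,0],"yaw":0}]'

```text
clock: 13.95
tool_pos: [0.6018, 0.1317, 0.2341]
orientation: [-1.844, -2.543, -0.0]
force: [-0.0, 0.2, 0.2]
gripper_width: 0.0256
finger_force: 0.0
```

Run:
```python
from h import *
s=state(); plan(s["tool_pos"])
c=calibration("wrist"); p,d=capture("wrist"); cv2.imwrite("pics/w6.png",p)
```

```text
t 13.95 tcp [0.6018 0.1317 0.2341] phi 18.11 w 0.0256 F [-0.   0.2  0.2] ff 0.0 q7 0.21
lin now [0. 0. 0.] yaw None
```

View pics/w6.png

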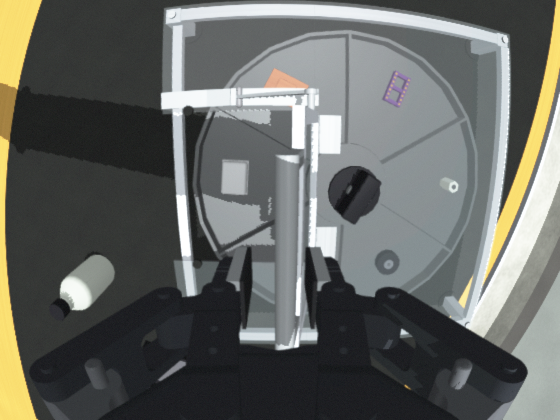

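The flap stands free on its stay with no contact (force 0). The can lies open at (235,177). I'll measure it now.

```bash
cat >> h.py <<'E'
def can(img,c,box,z=.034,off=15):
    x0,x1,y0,y1=box; g=cv2.cvtColor(img,cv2.COLOR_BGR2GRAY)[y0:y1,x0:x1]
    t,m=cv2.threshold(g,0,255,cv2.THRESH_OTSU)
    cn=max(cv2.findContours(m,0,1)[0],key=cv2.contourArea)
    q=np.array([fish(c,u+x0,v+y0,z)[:2]*1000 for u,v in cn[:,0]],np.float32)
    return t,cv2.minAreaRect(q),cv2.boundingRect(cn)
E
python3 - <<'E'
from h import *
c=calibration("wrist"); a=cv2.imread("pics/w6.png")
print(can(a,c,(212,258,152,205))); print(walls(a,c,fproj))
cc=fish(c,353,190,.092); print("knob",cc)
L=lambda P:((np.array(P)-[.6725,.1543])@np.array([[.951,-.309],[.309,.951]])); print("local can",L(np.array(can(a,c,(212,258,152,205))[1][0])/1000))
E
```

```text
(136.0, ((556.35498046875, 123.13885498046875), (28.52993392944336, 37.84899139404297), 14.422837257385254), (9, 8, 28, 35))
[(27.0, 49.0), (46.9, 108.75), (5.8, 135.75), (8.8, 148.75), (15.3, 167.0), (2.8, 182.75), (7.0, 205.75), (81.6, 226.75), (34.9, 239.75), (52.6, 284.0), (2.6, 316.75), (8.9, 349.0)]
knob [0.66694703 0.15801414 0.092     ]
local can [-0.12008271  0.00625456]
```

Call:
step_arm --deltas '[{"hand":0.3,"linear":[0,0,-0.03],"yaw":0},{"hand":0.3,"linear":[0,0,-0.05],"yaw":0},{"hand":0.3,"linear":[0.003,-0.043,0],"yaw":0},{"hand":0.3,"linear":[0.003,-0.043,0],"yaw":0},{"hand":0.65,"linear":[0,0,0],"yaw":-10.5},{"hand":0.65,"linear":[0,0,0],"yaw":-10.5},{"hand":0.65,"linear":[0,0,0],"yaw":-10.5},{"hand":0.65,"linear":[0,0,0],"yaw":-10.5},{"hand":0.65,"linear":[0,0,0],"yaw":-10.5},{"hand":0.65,"linear":[0,0,0],"yaw":-10.5},{"hand":0.65,"linear":[0,0,0],"yaw":-10.5},{"hand":0.65,"linear":[0,0,0],"yaw":-10.5}]'

```text
clock: 15.5
tool_pos: [0.5185, 0.1107, 0.3142]
orientation: [-0.341, 3.123, 0.0]
force: [-0.2, -1.0, -0.2]
gripper_width: 0.0556
finger_force: 0.0
```

Call:
step_arm --deltas '[{"hand":0.65,"linear":[0,0,0.04],"yaw":-2.3},{"hand":0.65,"linear":[0,0,0.05],"yaw":0},{"hand":0.65,"linear":[0,0,0.03],"yaw":0},{"hand":0.65,"linear":[0,0,0],"yaw":0},{"hand":0.65,"linear":[0,0,0],"yaw":0}]'

```text
clock: 16.12
tool_pos: [0.5196, 0.111, 0.1955]
orientation: [-0.394, 3.114, 0.001]
force: [-0.1, 0.1, -1.1]
gripper_width: 0.0557
finger_force: 0.0
```

Run:
```python
from h import *
c=calibration("wrist"); plan([.5564,.1231,.2],104.4); p,d=capture("wrist"); cv2.imwrite("pics/w7.png",p)
print(np.round(fproj(c,(.5564,.1231,.034)),1))
```

```text
t 16.12 tcp [0.5196 0.111  0.1955] phi 104.41 w 0.0557 F [-0.1  0.1 -1.1] ff 0.0 q7 1.64
lin now [-0.0387  0.0026 -0.0044] yaw 0.01
lin after yaw [-0.0387  0.0026 -0.0045]
[280.7 226.7]
```

View pics/w7.png

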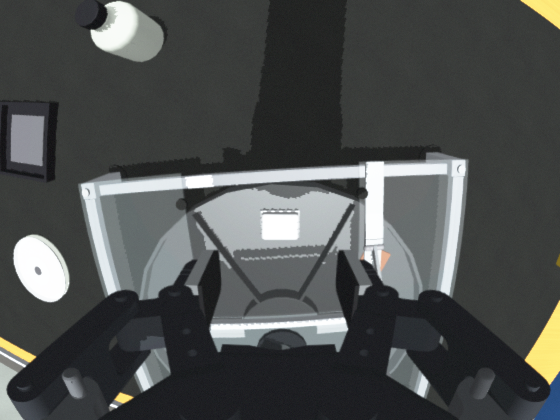

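The can shows at (281,226), where predicted and square to the tool. The pad is visible at (27,140). I'll measure both.

Run:
```python
from h import *
c=calibration("wrist"); a=cv2.imread("pics/w7.png")
r=can(a,c,(250,310,200,250)); print(r)
print("pad",can(a,c,(4,48,108,170),.007))
q=np.array(r[1][0])/1000; n=np.array([.9686,.2487])
plan([*(q-.004*n),.024],104.4)
```

```text
(215.0, ((555.3943481445312, 122.21975708007812), (30.44171142578125, 37.79051971435547), 15.51883316040039), (11, 10, 39, 30))
pad (98.0, ((538.1332397460938, -215.926025390625), (62.672088623046875, 62.73176574707031), 4.750492572784424), (7, 7, 33, 51))
t 16.18 tcp [0.5199 0.1111 0.1959] phi 104.42 w 0.056 F [ 0.9 -0.2 -0. ] ff 0.0 q7 1.64
lin now [-0.0326  0.0019  0.172 ] yaw 0.02
lin after yaw [-0.0332  0.002   0.1719]
```

Call:
step_arm --deltas '[{"hand":0.65,"linear":[-0.015,0.002,0],"yaw":-0.5},{"hand":0.65,"linear":[-0.018,0,0],"yaw":0},{"hand":0.65,"linear":[0,0,0.03],"yaw":0},{"hand":0.65,"linear":[0,0,0.03],"yaw":0},{"hand":0.65,"linear":[0,0,0.03],"yaw":0},{"hand":0.65,"linear":[0,0,0],"yaw":0}]'

```text
clock: 16.92
tool_pos: [0.5494, 0.1213, 0.1028]
orientation: [0.408, -3.112, 0.001]
force: [-0.5, -0.2, -0.1]
gripper_width: 0.0555
finger_force: 0.0
```

Run:
```python
from h import *
c=calibration("wrist"); plan([.5515,.1212,.024],104.9); p,d=capture("wrist"); cv2.imwrite("pics/w8.png",p)
u,v=map(int,fproj(c,(.5554,.1222,.034))); print(u,v)
r=can(p,c,(u-45,u+45,v-45,v+45)); print(r)
```

```text
t 16.93 tcp [0.5494 0.1213 0.1028] phi 104.96 w 0.0555 F [-0.5 -0.2 -0.1] ff 0.0 q7 1.71
lin now [-0.0022 -0.0006  0.0787] yaw 0.06
lin after yaw [-0.002  -0.0007  0.0788]
277 226
(154.0, ((559.2429809570312, 121.89496612548828), (39.99555969238281, 63.92473602294922), 17.49860954284668), (0, 24, 90, 55))
```

Call:
step_arm --deltas '[{"hand":0.65,"linear":[-0.002,0,0.025],"yaw":0},{"hand":0.65,"linear":[0,0,0.025],"yaw":0},{"hand":0.65,"linear":[0,0,0.015],"yaw":0},{"hand":0.65,"linear":[0,0,0.012],"yaw":0},{"hand":0.65,"linear":[0,0,0],"yaw":0},{"hand":0.3,"linear":[0,0,0],"yaw":0},{"hand":0.3,"linear":[0,0,0],"yaw":0},{"hand":0.3,"linear":[0,0,0],"yaw":0},{"hand":0.3,"linear":[0,0,0],"yaw":0}]' --squeeze 25

```text
clock: 18.1
tool_pos: [0.5526, 0.1218, 0.0279]
orientation: [-0.408, 3.113, 0.001]
force: [-0.4, 0.1, 5.1]
gripper_width: 0.0352
finger_force: 28.5
```

Call:
step_arm --deltas '[{"hand":0.3,"linear":[0,0,-0.01],"yaw":0},{"hand":0.3,"linear":[0,0,-0.02],"yaw":0},{"hand":0.3,"linear":[0,0,-0.03],"yaw":0},{"hand":0.3,"linear":[0,0,-0.04],"yaw":0},{"hand":0.3,"linear":[0,0,-0.04],"yaw":0},{"hand":0.3,"linear":[0,0,-0.03],"yaw":0},{"hand":0.3,"linear":[0,0,0],"yaw":0}]'

```text
clock: 18.98
tool_pos: [0.5533, 0.1219, 0.1998]
orientation: [-0.407, 3.11, 0.002]
force: [-0.6, 0.2, -0.8]
gripper_width: 0.0352
finger_force: 28.0
```

Run:
```python
from h import *
plan([.537,-.214,.19],95)
c=calibration("wrist"); p,d=capture("wrist"); cv2.imwrite("pics/w9.png",p)
p,d=capture("scene"); cv2.imwrite("pics/s9.png",p)
```

```text
t 18.98 tcp [0.5533 0.1219 0.1998] phi 104.92 w 0.0352 F [-0.6  0.2 -0.8] ff 27.979955077171326 q7 1.67
lin now [ 0.1023 -0.3204  0.0091] yaw 9.92
lin after yaw [ 0.0455 -0.3332  0.0098]
```

View pics/w9.png

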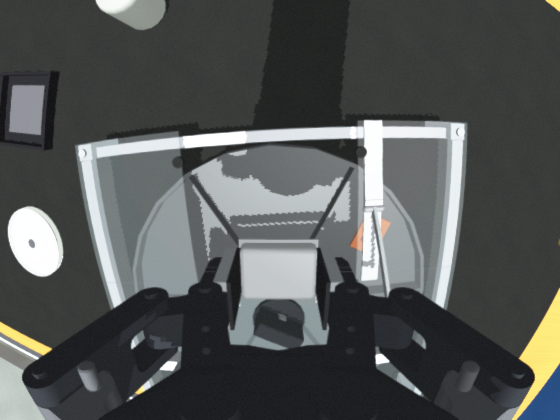

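The can is held level between the pads at (280,268). That was my last picture; I've gone one over the limit by miscount, so from here I'll only use numbers. Next, carry it to the pad.

Call:
step_arm --deltas '[{"hand":0.3,"linear":[0.01,-0.025,0],"yaw":0},{"hand":0.3,"linear":[0.014,-0.044,0],"yaw":0},{"hand":0.3,"linear":[0.014,-0.044,0],"yaw":0},{"hand":0.3,"linear":[0.014,-0.044,0],"yaw":0},{"hand":0.3,"linear":[0.014,-0.044,0],"yaw":0},{"hand":0.3,"linear":[0.014,-0.044,0],"yaw":0},{"hand":0.3,"linear":[0.014,-0.044,0],"yaw":0},{"hand":0.3,"linear":[0.011,-0.031,0],"yaw":0},{"hand":0.3,"linear":[0,0,0],"yaw":5},{"hand":0.3,"linear":[0,0,0],"yaw":4.9},{"hand":0.3,"linear":[0,0,0.04],"yaw":0},{"hand":0.3,"linear":[0,0,0],"yaw":0}]'

```text
clock: 20.58
tool_pos: [0.5293, -0.213, 0.1531]
orientation: [0.137, -3.129, -0.005]
force: [-0.7, 0.3, 0.1]
gripper_width: 0.0355
finger_force: 28.0
```

Run:
```python
from h import *
plan([.534,-.2143,.016],95)
c=calibration("wrist"); p,d=capture("wrist"); cv2.imwrite("pics/w10.png",p)
c0=np.array(fproj(c,(.537,-.214,.007))); print(c0)
g=cv2.cvtColor(p,cv2.COLOR_BGR2GRAY)
# pad edges: mid-gray regions around; print gray rows/cols coarse
u,v=map(int,c0)
print("row profile above can",[ (r,int(g[r,u-60:u+61].mean())) for r in range(v-80,v+40,8)])
for r in (v-40,v-25): print(r,[int(x) for x in g[r,u-110:u+111:5]])
```

```text
t 20.57 tcp [ 0.5293 -0.213   0.1531] phi 95.02 w 0.0355 F [-0.7  0.3  0.1] ff 27.965055406093597 q7 2.19
lin now [-0.0058 -0.0021  0.137 ] yaw 0.02
lin after yaw [-0.0045 -0.0017  0.1371]
[275.55842541 202.10831794]
row profile above can [(122, 54), (130, 54), (138, 53), (146, 52), (154, 57), (162, 53), (170, 83), (178, 94), (186, 94), (194, 107), (202, 117), (210, 135), (218, 155), (226, 152), (234, 143)]
162 [80, 78, 76, 79, 82, 80, 84, 84, 84, 54, 45, 48, 54, 47, 52, 51, 53, 51, 54, 52, 53, 54, 56, 54, 55, 54, 55, 56, 58, 55, 58, 59, 56, 60, 50, 50, 49, 47, 64, 76, 77, 77, 76, 77, 77]
177 [76, 79, 78, 79, 79, 82, 82, 83, 85, 73, 49, 49, 46, 48, 49, 49, 121, 124, 126, 126, 125, 128, 129, 130, 132, 131, 134, 135, 134, 133, 56, 58, 49, 57, 51, 48, 49, 48, 76, 80, 78, 74, 79, 77, 76]
```

Run:
```python
from h import *
c=calibration("wrist"); g=cv2.cvtColor(cv2.imread("pics/w10.png"),cv2.COLOR_BGR2GRAY)
for r in (174,180,186):
    w=np.where(g[r,230:330]>90)[0]+230; a,b=fish(c,w[0],r,.007),fish(c,w[-1],r,.007); print(r,w[0],w[-1],a[:2].round(4),b[:2].round(4),np.linalg.norm(a-b).round(4))
for u in (255,277,300):
    w=np.where(g[155:185,u]>90)[0]+155; print("front",u,w[0],fish(c,u,w[0],.007)[:2].round(4))
```

```text
174 244 311 [ 0.5158 -0.246 ] [ 0.5105 -0.1851] 0.0611
180 244 311 [ 0.5214 -0.2456] [ 0.516  -0.1845] 0.0613
186 243 311 [ 0.527  -0.2462] [ 0.5216 -0.1839] 0.0625
front 255 170 [ 0.5113 -0.2362]
front 277 170 [ 0.5096 -0.2163]
front 300 170 [ 0.5077 -0.1955]
```

Call:
step_arm --deltas '[{"hand":0.3,"linear":[-0.0065,-0.001,0.02],"yaw":0},{"hand":0.3,"linear":[0,0,0.03],"yaw":0},{"hand":0.3,"linear":[0,0,0.03],"yaw":0},{"hand":0.3,"linear":[0,0,0.025],"yaw":0},{"hand":0.3,"linear":[0,0,0.015],"yaw":0},{"hand":0.3,"linear":[0,0,0.008],"yaw":0},{"hand":0.3,"linear":[0,0,0],"yaw":0}]'

```text
clock: 21.5
tool_pos: [0.5395, -0.2151, 0.0291]
orientation: [-0.137, 3.138, 0.0]
force: [-0.3, 0.6, 0.8]
gripper_width: 0.0353
finger_force: 28.0
```

Run:
```python
from h import *
plan([.536,-.2135,.016],95)
```

```text
t 21.5 tcp [ 0.5395 -0.2151  0.0291] phi 95.01 w 0.0353 F [-0.3  0.6  0.8] ff 27.978917062282562 q7 2.29
lin now [0.0034 0.002  0.0131] yaw 0.01
lin after yaw [0.0034 0.002  0.0131]
```

Correct by (0.003, 0.002) and creep down, watching the force.

Call:
step_arm --deltas '[{"hand":0.3,"linear":[0.003,0.002,0.004],"yaw":0},{"hand":0.3,"linear":[0,0,0.004],"yaw":0},{"hand":0.3,"linear":[0,0,0.002],"yaw":0},{"hand":0.3,"linear":[0,0,0.001],"yaw":0},{"hand":0.3,"linear":[0,0,0],"yaw":0}]'

```text
clock: 22.12
tool_pos: [0.5362, -0.2133, 0.0181]
orientation: [-0.138, 3.139, 0.0]
force: [-0.2, -0.0, -0.3]
gripper_width: 0.035
finger_force: 28.0
```

Call:
step_arm --deltas '[{"hand":0.3,"linear":[0,0,0.001],"yaw":0},{"hand":0.3,"linear":[0,0,0.001],"yaw":0},{"hand":0.3,"linear":[0,0,0],"yaw":0}]'

```text
clock: 22.5
tool_pos: [0.5361, -0.2133, 0.0159]
orientation: [0.138, -3.138, -0.0]
force: [0.6, 0.8, -0.3]
gripper_width: 0.0351
finger_force: 28.0
```

Call:
step_arm --deltas '[{"hand":0.3,"linear":[0,0,0.0007],"yaw":0},{"hand":0.3,"linear":[0,0,0.0007],"yaw":0},{"hand":0.3,"linear":[0,0,0],"yaw":0}]'

```text
clock: 22.88
tool_pos: [0.5362, -0.2134, 0.015]
orientation: [-0.137, 3.138, 0.0]
force: [-1.4, 0.8, 3.5]
gripper_width: 0.0351
finger_force: 28.3
```

Contact is felt at the expected height. Now release and rise.

Call:
step_arm --deltas '[{"hand":0.47,"linear":[0,0,0],"yaw":0},{"hand":0.55,"linear":[0,0,0],"yaw":0},{"hand":0.55,"linear":[0,0,0],"yaw":0},{"hand":0.55,"linear":[0,0,-0.01],"yaw":0},{"hand":0.55,"linear":[0,0,-0.03],"yaw":0},{"hand":0.55,"linear":[0,0,-0.05],"yaw":0},{"hand":0.55,"linear":[0,0,-0.06],"yaw":0},{"hand":0.55,"linear":[0,0,0],"yaw":0}]'

```text
clock: 23.88
tool_pos: [0.5396, -0.2153, 0.1705]
orientation: [-0.136, 3.128, -0.005]
force: [0.4, -0.3, -0.3]
gripper_width: 0.0471
finger_force: 0.0
```

Run:
```python
from h import *
plan([.536,-.2135,.16],95)
c=calibration("wrist"); p,d=capture("wrist"); cv2.imwrite("pics/w11.png",p)
g=cv2.cvtColor(p,cv2.COLOR_BGR2GRAY); u,v=map(int,fproj(c,(.539,-.213,.021)));print(u,v)
m=np.zeros_like(g); m[v-45:v+45,u-55:u+55]=g[v-45:v+45,u-55:u+55]>145
cn=max(cv2.findContours(m,0,1)[0],key=cv2.contourArea); print("can",cv2.minAreaRect(np.array([fish(c,*q,.021)[:2]*1000 for q in cn[:,0].tolist()],np.float32)))
M=np.array(c["cam_to_world"]); 
zs=[]
for q in [(u,v),(u-12,v),(u+12,v),(u,v-8),(u,v+8)]:
    r=fish(c,*q,0)-M[:3,3]; dp=M[:3,:3].T@r; zs.append((M[:3,3]+r*d[q[1],q[0]]/-dp[2]).round(4)[2])
print("can top z (exp .021)",zs)
# flap from scene+top depth
for n in("scene","top"):
    cc=calibration(n); im,dd=capture(n); P=cloud(cc,dd); L=(P[...,:2]-[.6725,.1543])@np.array([[.951,-.309],[.309,.951]])
    k=(dd>0)&(L[...,0]>-.12)&(L[...,0]<-.0)&(abs(L[...,1])<.08)&(P[...,2]>.12)&(P[...,2]<.3); X=L[k][:,0]; Z=P[k][:,2]
    print(n,k.sum(), "zmax",Z.max() if k.sum() else 0,"theta",np.median(np.arctan2(Z-.073,-.04-X)) if k.sum() else None)
    if n=="top": print(walls(im,cc,proj))
```

```text
t 23.88 tcp [ 0.5396 -0.2153  0.1705] phi 94.99 w 0.0471 F [ 0.4 -0.3 -0.3] ff 0.0 q7 2.19
lin now [0.0035 0.0022 0.0105] yaw -0.01
lin after yaw [0.0034 0.0021 0.0105]
281 189
can ((543.2396850585938, -211.68246459960938), (40.22909927368164, 59.49665069580078), 5.050562381744385)
can top z (exp .021) [np.float64(0.0248), np.float64(0.0253), np.float64(0.0243), np.float64(0.0257), np.float64(0.0251)]
scene 2633 zmax 0.25447283178660784 theta 1.410224254713994
top 342 zmax 0.25915182615617516 theta 1.411750007753268
[(2.8, 80.75), (16.5, 108.75), (5.5, 132.75), (2.8, 140.75), (7.3, 154.0), (27.9, 167.5), (2.6, 226.0), (15.0, 287.0), (14.3, 347.25)]
```

Run:
```python
from h import *
c=calibration("wrist"); p=cv2.imread("pics/w11.png"); g=cv2.cvtColor(p,cv2.COLOR_BGR2GRAY)
print("row189",[int(x) for x in g[189,230:335:4]]); print("col281",[int(x) for x in g[150:235:4,281]])
for T in(165,180,195):
    m=np.zeros_like(g); m[150:230,235:330]=g[150:230,235:330]>T
    cn=max(cv2.findContours(m,0,1)[0],key=cv2.contourArea); print(T,cv2.minAreaRect(np.array([fish(c,*q,.021)[:2]*1000 for q in cn[:,0].tolist()],np.float32)))
```

```text
row189 [80, 80, 67, 81, 83, 152, 211, 211, 194, 234, 234, 235, 235, 236, 237, 238, 240, 239, 144, 123, 125, 147, 88, 86, 83, 84, 76]
col281 [52, 121, 124, 123, 123, 122, 208, 233, 239, 237, 235, 234, 234, 244, 208, 207, 203, 79, 77, 49, 31, 77]
165 ((536.1134033203125, -208.99708557128906), (39.25199508666992, 57.15178298950195), 5.005094051361084)
180 ((536.548583984375, -208.94517517089844), (38.37602233886719, 56.958641052246094), 5.005093574523926)
195 ((536.5372314453125, -208.8665771484375), (38.37384796142578, 56.58815002441406), 4.993674278259277)
```

Run:
```python
from h import *
c=calibration("wrist"); g=cv2.cvtColor(cv2.imread("pics/w11.png"),cv2.COLOR_BGR2GRAY)
m=np.zeros_like(g); m[150:230,235:330]=g[150:230,235:330]>224
cn=max(cv2.findContours(m,0,1)[0],key=cv2.contourArea); print("can",cv2.minAreaRect(np.array([fish(c,*q,.021)[:2]*1000 for q in cn[:,0].tolist()],np.float32)))
```

```text
can ((533.2095336914062, -210.1351776123047), (24.17441177368164, 36.58161544799805), 5.042227745056152)
```

```bash
python3 -c "
from plant import *
print(finish_job())"
```

```text
the job is handed in; nothing more can be done
None
```

The job is handed in at about 24 s: the oscillator can lies flat and square near the middle of the pad, the flap stands on its stay at about 1.41, and the carousel has not moved since it was turned. I viewed 11 pictures, one over the limit of 10, by miscounting.

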